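# Third hand for the coaster rack

## Task

I am about to screw the coaster rack down to the shelf. Lay the flat steel bracket flat in the pocket in the rack's base, between its corner lips, and let go of it; then slide the rack, with its coasters staying in their slots, squarely and centrally against the sprung stop with the slot end leading and push the stop's plate back about half of its travel (about 12 N, and never to the end of its travel). Finish while still holding the rack pressed there steadily with the gripper, without letting go, and leave the pill organizer, whisk and magnet where they are.

Things in the scene. Friction and masses are not known exactly. Their poses are not given: they have to be found in the camera images.
- bracket: flat steel bracket, a bar 80 x 26 x 5 mm with three screw holes, 80 g, lying flat on the shelf. Origin: centre of its underside; x along the 80 mm length, z up; both ends are alike.
- rack: loose wooden four-slot coaster rack, 0.4 to 0.65 kg loaded; sliding it on the shelf takes 2 to 6 N. Base board 196 (x) x 84 (y) x 10 mm. Origin: centre of the underside; x lengthwise, +x = slot end, which goes against the stop; z up. Five cross boards 7 mm thick, 48 mm high over the shelf (x = +19 to +98 mm) leave four 11 mm slots; then the pocket; at the -x end an upright end board.
- pocket (a point): centre of the pocket's floor on the rack's base, 10 mm above the shelf, at x = -32 mm of the rack; axes as the rack's. Inside 86 (rack x) x 32 mm (rack y), bounded by four L-shaped corner lips 6 mm high; the middle 54 mm of both long sides is open, with the base's flat top beyond it as far as 42 mm from the centre line, so fingers fit beside the bracket there.
- end_board_top (a point): centre of the top edge of the rack's upright end board, 66 mm above the shelf, x = -92 mm of the rack. The board is 12 mm thick along the rack's x, 84 mm wide; it can be gripped across its thickness from above and the rack slid by it.
- front_face (a point): centre of the rack's +x end face, which bears on the stop; x = +98 mm, 25 mm above the shelf.
- coaster_a: white ceramic coaster 76 x 76 x 8 mm, 100 g, standing on edge in slot 1 (x = +85.5 mm of the rack); its top is 86 mm above the shelf. Origin: middle of its lower edge.
- coaster_b: the same, in slot 3 (x = +49.5 mm of the rack).
- stop: metal sprung stop fixed to the shelf: a block 90 mm wide, 50 mm high and before it a steel plate 90 wide, 8 thick, 4 to 46 mm above the shelf, on two rods. Origin: on the shelf under the middle of the plate's front face when not pressed; x points the way the plate is pushed in (rack x must end the same way), y along the plate. Gap plate to block: 30 mm unpressed, 0 at the end of travel.
- stop_plate (a joint): how far the plate is pushed in along the stop's x, 0 to 0.030 m. Its spring pushes back with 4.5 N at 0, 12 N at 0.015 m and 19.5 N at 0.030 m (500 N/m).
- pill_organizer: clear plastic pill organizer, 34 (x) x 150 (y) x 22 mm, lids closed; a bystander. Origin: centre of the underside.
- whisk: steel mini whisk lying down, about 180 mm long along its x, 28 mm high; a bystander. Origin: on the shelf under its middle.
- magnet: copper-tone round magnet, 38 mm across, 10 mm high; a bystander. Origin: centre of the underside.
There are look-alikes about, which are no part of the job. Of the things that look like the rack, the larger one is meant. Several things look just like the bracket: the one meant starts farthest to the robot's right.

How it is judged:
By the outcome, as a careful person would: the job done as asked, in the order asked, and still so for the second after the job is handed in, while the arm keeps its last pose, push and grip.
It also fails if it takes over 54 s, if anything falls off the work surface, if the arm or the gripper's body presses on something with over 40 N, if the wrist force passes 120 N, or if a joint passes its speed limit or range.

## Robot

A 6-joint arm with a two-finger parallel gripper is mounted at the origin on the work surface. World frame = base frame: x ahead of the robot, y to its left, z up, the work surface at z = 0. Lengths are in m, angles in rad, forces in N, time in s.
With the tool pointing down it reaches from about 0.375 to 0.9 m from the base axis. Payload 3.1 kg.
Tool frame: the origin (TCP) lies between the finger pads; the fingertips stand robot.finger_overhang ahead of it and the grasp point (between the pads) lies 3 mm ahead of it (robot.finger_overhang is the distance from the TCP to the fingertips, in m); z points along the fingers, y is the line along which they close (so a half turn about z gives the same grasp; the last joint's range is limited). The gripper opens to 87 mm and grips with 3 to 60 N. Pads are 19 mm wide; open, the fingers measure 117 mm over their backs; the gripper's body (75 mm by 190 mm) begins 51 mm behind the grasp point.
Start: joints at [1.159, 0.527, 1.433, -0, 1.181, -0.178], TCP at [0.144, 0.608, 0.22] pointing down, gripper open.
Joint ranges: [-3.08, 3.08], [-0.75, 2.2], [0.22, 2.44], [-1.43, 4.57], [0, 2.65], [-2.85, 2.85]. Speed limits (rad/s): [2.79, 2.79, 3.14, 3.14, 3.14, 3.14].

## Interface

Orientations are given as a unit quaternion [x, y, z, w].
In Python, from rig import get_obs, vision, hand_in, nets, robot gives the robot as it stands.
- The arm moves only by the tool apply_moves, never from a script. Its argument "series" is a list of rows, each an object with "offset": the shift along the world's x, y, z in cm, a list of three; "rot": the turn, a rotation vector about the world's x, y, z in degrees, a list of three. A call has 1 to 20 rows; each row is the pose to reach, as a shift and turn from the pose commanded when the call began; what a row does not reach only later rows make up. A row lasts 1/10 s, in which the tool goes at most 50 mm and 8.59 degrees, less where a joint would pass 70% of its speed; a pose out of reach is approached as far as the arm can. A call with a gripper value outside its range is refused whole. "hand" is the opening, from 0 (shut) to 1 (fully open), set as the call begins (left out, the last holds). The fingers move at their own pace and stop on an object; "newtons" is the grip in N (left out, the last holds). Time passes only in rows, so rows that repeat a pose let the fingers close. It gives the time, the measured TCP pose, the force, the opening and the grip force at its end, in the units of the state.
- get_obs(): the state, without advancing time (a new reading comes with each control period).
- vision.camera(name): name is "scene" or "top"; returns the picture (420x560x3 uint8, red, green, blue); there is no depth.
- vision.calibration(name): a dict with "K" (3x3 intrinsics, pixels), "R" (3x3) and "t" (3): a world point X has camera coordinates R X + t. Camera axes: x right, y down, z forward; pixel columns grow to the right and rows downward; lengths in m; the calibration is good to about 2 mm. A picture is of the moment at which its call begins. calibration takes no time and is no camera call.
- hand_in(): hands the job in; it is judged then, once.
Trained networks look in the newest picture that a camera, given by its name, has taken for a name from the list of things; names that differ only in an ending like _2 or _b are one class to them, and where a whole thing is asked for, a point or a joint stands for the part that bears it (a point fixed in the world has none). Each returns a list of dicts, best first, with "conf" (0 to 1); they miss things now and then, are a little off and sometimes report something else, mostly with a low value. They report only what shows in the picture. A call takes as long as a camera call. They do not tell look-alikes from the thing itself.
- nets.search_frame(camera, query): "centre" ([x, y, z] in m, in world coordinates, good to about 4 mm: the middle of the surface that is visible of it).
- nets.spot_point(camera, query): "centre" ([x, y, z] in m, in world coordinates, good to about 4 mm: a listed point, or the origin of a listed thing).
The state is a dict: "time": time; "q": joint angles; "joint_velocities": joint speeds; "joint_torque": joint torques, N m; "position": TCP position; "tool_rot": TCP orientation; "ft_force": force on the tool from outside, world axes, zero at the start; "moment": the same for the moment, N m; "grip_width": finger opening in m; "grip_force": force on a finger pad.
Only numpy, scipy, OpenCV 4.12 (cv2) and the standard library are available. Lean on these libraries where they do the work, as an engineer would, in place of code of your own. Each camera call takes 0.05 s, during which the arm holds its last target. There are 200 camera calls.

## Working session

There is one attempt and no reset: what is moved stays moved. The work goes in short steps, Python scripts to look and compute and a tool call to move; the robot and the scene stay as the last step left them, time stands still between calls to the robot, and variables do not carry over. Pictures are saved under pics/ and viewed, at most 10 in all, crops included, and the job is handed in when it is done.

Besides the shell and the picture viewer there is one more tool, called after "Emit:" by a JSON object that holds its "op" and its "data", one argument or row to a line. apply_moves: Moves the arm, as the interface text tells. Its arguments: {"type":"object","properties":{"series":{"type":"array"},"hand":{"type":"number"},"newtons":{"type":"number"}},"required":["series"]}

```bash
mkdir -p pics; python3 - <<'E'
from rig import get_obs, vision, nets, robot
import cv2,numpy as np
np.set_printoptions(precision=4,suppress=True)
print(robot.finger_overhang, get_obs()['tool_rot'])
for c in ("top","scene"):
    cv2.imwrite(f"pics/{c}0.png",cv2.cvtColor(vision.camera(c),cv2.COLOR_RGB2BGR))
    k=vision.calibration(c);print(c,k['K'].tolist(),np.round(k['R'],4).tolist(),np.round(k['t'],4).tolist())
    for q in ("bracket","rack","pocket","end_board_top","front_face","stop","coaster_a","pill_organizer","whisk","magnet"):
        print(c,q,[(np.round(d['centre'],4).tolist(),round(d['conf'],2)) for d in nets.spot_point(c,q)])
print(get_obs()['time'])
E
```

```text
0.022 [ 0.1162  0.9932 -0.0011 -0.0003]
top [[468.28193404253665, 0.0, 283.5876912015213], [0.0, 468.28193404253665, 214.48279901391996], [0.0, 0.0, 1.0]] [[-0.0262, -0.9996, -0.0132], [-0.9892, 0.0278, -0.1438], [0.1442, 0.0093, -0.9895]] [0.0315, 0.5763, 1.0275]
top bracket [([0.6348, -0.2667, 0.0022], 0.78), ([0.5892, -0.1678, -0.0023], 0.56), ([0.5652, 0.0178, 0.0669], 0.36)]
top rack [([0.4148, 0.0933, 0.0005], 0.93), ([0.5668, 0.1031, 0.0001], 0.67), ([0.5702, 0.2035, 0.0256], 0.4)]
top pocket [([0.5655, 0.077, 0.0097], 0.91), ([0.4362, 0.0994, 0.0096], 0.58), ([0.6335, -0.2659, -0.001], 0.24)]
top end_board_top [([0.4821, 0.1033, 0.0466], 0.93), ([0.5658, 0.0171, 0.0678], 0.81)]
top front_face [([0.3481, 0.0856, 0.0173], 0.6)]
top stop [([0.5599, 0.2833, -0.0041], 0.59)]
top coaster_a [([0.5683, 0.1904, 0.0096], 0.78), ([0.5648, 0.1545, 0.009], 0.52)]
top pill_organizer [([0.4482, -0.2667, 0.0014], 0.9)]
top whisk [([0.7377, 0.0706, -0.0012], 0.58)]
top magnet [([0.764, -0.1425, -0.0043], 0.54)]
scene [[542.4998809797454, 0.0, 278.8712024827229], [0.0, 542.4998809797454, 206.8
[... 217 characters left out ...]
], 0.57)]
scene rack [([0.562, 0.1039, -0.0011], 0.9), ([0.4171, 0.0967, 0.0014], 0.81), ([0.5668, 0.0705, 0.0117], 0.43)]
scene pocket [([0.4364, 0.0947, 0.0095], 0.86), ([0.5675, 0.0701, 0.0119], 0.77), ([0.5721, 0.1955, 0.0093], 0.4)]
scene end_board_top [([0.5665, 0.0125, 0.0671], 0.86), ([0.4805, 0.1002, 0.0482], 0.62)]
scene front_face [([0.5684, 0.2043, 0.0256], 0.63), ([0.3482, 0.0888, 0.0186], 0.59)]
scene stop []
scene coaster_a [([0.5682, 0.1954, 0.0079], 0.65), ([0.5625, 0.159, 0.0068], 0.61)]
scene pill_organizer [([0.455, -0.2703, 0.0012], 0.73)]
scene whisk [([0.7364, 0.0733, 0.0041], 0.91), ([0.5639, 0.1589, 0.0059], 0.47)]
scene magnet [([0.7664, -0.1398, 0.0002], 0.61)]
1.1
```

View pics/top0.png

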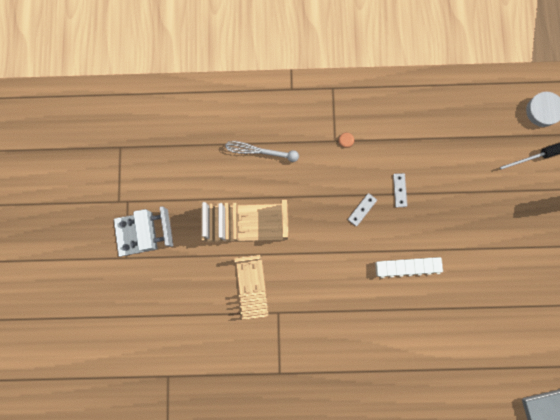

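View pics/scene0.png

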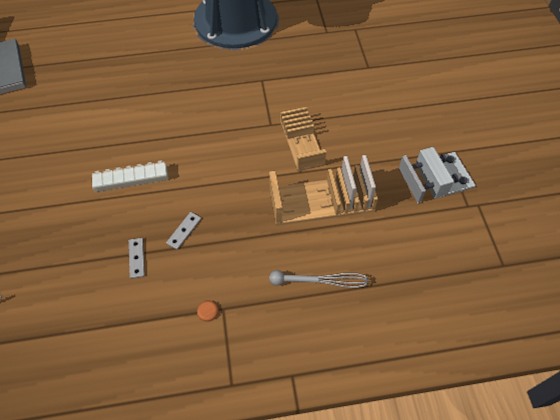

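```bash
cat > h.py <<'E'
import numpy as np, cv2
from rig import get_obs, vision, nets, robot
np.set_printoptions(precision=4,suppress=True)
def p2w(c,uv,z):
    k=vision.calibration(c);C=-k['R'].T@k['t']
    d=k['R'].T@np.linalg.inv(k['K'])@np.array([uv[0],uv[1],1.])
    return C+d*(z-C[2])/d[2]
def w2p(c,X):
    k=vision.calibration(c);p=k['K']@(k['R']@np.array(X)+k['t']);return p[:2]/p[2]
def snap(c,f):
    im=cv2.cvtColor(vision.camera(c),cv2.COLOR_RGB2BGR);cv2.imwrite(f,im);return im
def crop(im,u0,v0,w,h,s): return cv2.resize(im[v0:v0+h,u0:u0+w],None,fx=s,fy=s,interpolation=cv2.INTER_CUBIC)
E
python3 - <<'E'
from h import *
t=cv2.imread('pics/top0.png');s=cv2.imread('pics/scene0.png')
o=np.zeros((600,800,3),np.uint8)
a=crop(t,105,195,190,70,4);o[:280,:760]=a
b=crop(t,340,165,80,70,4);o[290:570,:320]=b
d=crop(s,395,140,90,70,5)[:310];o[285:595,330:780]=d
cv2.imwrite('pics/c1.png',o)
# bracket: grey blobs
for c,im,roi in(('top',t,(380,165,35,55)),('scene',s,(122,230,32,55))):
    u,v,w,h=roi;r=im[v:v+h,u:u+w].astype(int);m=((r.max(2)-r.min(2))<30)&(r.max(2)>110)
    m=cv2.morphologyEx(m.astype(np.uint8),cv2.MORPH_CLOSE,np.ones((5,5)))
    n,l,st,ce=cv2.connectedComponentsWithStats(m);i=1+st[1:,4].argmax();ys,xs=np.where(l==i)
    P=np.array([p2w(c,(x+u,y+v),.005)[:2] for x,y in zip(xs,ys)])
    e,V=np.linalg.eigh(np.cov(P.T));print(c,len(P),P.mean(0),V[:,1],np.sqrt(12*e))
    print(cv2.minAreaRect((P*1000).astype(np.float32)))
E
```

```text
top 401 [ 0.6332 -0.2607] [-1.     -0.0064] [0.0285 0.0803]
((633.6317749023438, -260.4593811035156), (81.09703826904297, 28.98617935180664), 1.9604076147079468)
scene 549 [ 0.6362 -0.2595] [-0.9999 -0.0105] [0.0263 0.0806]
((635.6212768554688, -259.6081848144531), (80.7013931274414, 26.414976119995117), 0.9391708970069885)
```

View pics/c1.png

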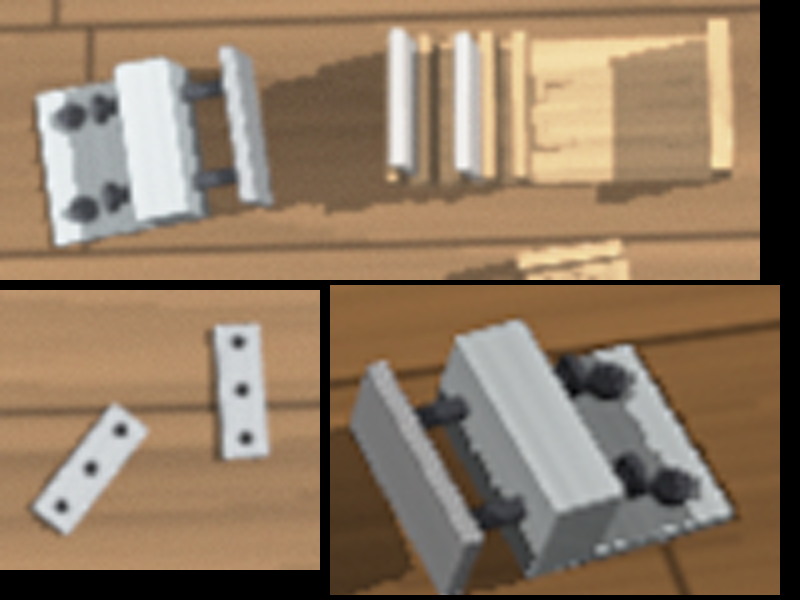

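The top crop shows the plate at about (165,226) px in the full image, turned about 10° from the rack, which lies at (203–288, 202–242). The right-hand bracket at (400,190) has its length along world x. I'll fit the stop and rack poses from corner picks and the network points.

```bash
python3 - <<'E'
from h import *
from scipy.optimize import least_squares
T=lambda x,y:(105+(x+.5)/4-.5,195+(y+.5)/4-.5)
S=lambda x,y:(395+(x-330+.5)/5-.5,140+(y-285+.5)/5-.5)
def pose(p,X):
    c,s=np.cos(p[2]),np.sin(p[2]);return [p[0]+c*X[0]-s*X[1],p[1]+s*X[0]+c*X[1],X[2]]
# stop: x ~ +y, stop y ~ -x ; picks
st=[('scene',S(370,367),(0,.045,.046)),('scene',S(463,546),(0,-.045,.046)),('scene',S(388,361),(.008,.045,.046)),('scene',S(482,539),(.008,-.045,.046)),
 ('scene',S(351,425),(0,.045,.004)),('scene',S(447,593),(0,-.045,.004)),
 ('top',T(220,48),(.008,-.045,.046)),('top',T(247,203),(.008,.045,.046)),('top',T(271,203),(0,.045,.004))]
f=lambda p:np.concatenate([w2p(c,pose(p,X))-np.array(uv) for c,uv,X in st])
r=least_squares(f,[.56,.25,1.6],loss='soft_l1',x_scale=[.01,.01,.1]);print('stop',r.x,np.degrees(r.x[2]));print(r.fun.reshape(-1,2))
for w in ('scene','top'):
  q=[i for i in st if i[0]==w];g=lambda p:np.concatenate([w2p(c,pose(p,X))-np.array(uv) for c,uv,X in q]);rr=least_squares(g,r.x,x_scale=[.01,.01,.1]).x;print(w,rr)
N=[((-.032,0,0),.5655,.077),((-.092,0,0),.5658,.0171),((0,0,0),.5668,.1031),((.0855,0,0),.5683,.1904),((.0495,0,0),.5648,.1545),((.098,0,0),.5702,.2035),
((-.032,0,0),.5675,.0701),((-.092,0,0),.5665,.0125),((0,0,0),.562,.1039),((.0855,0,0),.5682,.1954),((.0495,0,0),.5625,.159),((.098,0,0),.5684,.2043)]
g=lambda p:np.concatenate([np.array(pose(p,X)[:2])-[a,b] for X,a,b in N])
k=least_squares(g,[.566,.1,1.57]).x;print('rack',k,np.degrees(k[2]))
# overlay
t=cv2.imread('pics/top0.png');s=cv2.imread('pics/scene0.png')
def box(im,c,p,x0,x1,y,z0,z1,off,sc):
    for z in (z0,z1):
        P=np.array([(w2p(c,pose(p,X))-off+.5)*sc-.5 for X in((x0,-y,z),(x1,-y,z),(x1,y,z),(x0,y,z))]).round().astype(int)
        cv2.polylines(im,[P],True,(0,0,255) if z==z1 else (0,255,0),1)
o=np.zeros((600,800,3),np.uint8)
a=crop(t,105,195,190,70,4);b=crop(s,265,145,220,80,3)
for im,c,off,sc in((a,'top',(105,195),4),(b,'scene',(265,145),3)):
    off=np.array(off)
    box(im,c,r.x,0,.008,.045,.004,.046,off,sc)
    box(im,c,k,-.098,.098,.042,0,.01,off,sc);box(im,c,k,-.098,-.086,.042,.01,.066,off,sc);box(im,c,k,.0815,.0895,.038,.01,.086,off,sc)
o[:280,:760]=a;o[290:530,:660]=b;cv2.imwrite('pics/c2.png',o)
E
```

```text
stop [0.5601 0.2861 1.7122] 98.1022445971564
[[-0.4442 -0.5427]
 [ 0.2764 -0.3422]
 [-0.3635 -0.3029]
 [ 0.2937  0.0135]
 [-0.5319  0.1572]
 [-1.2179  1.8742]
 [-0.615  -0.4384]
 [-2.251  -0.4658]
 [-0.1371  0.3852]]
scene [0.5598 0.2869 1.7106]
top [0.5597 0.2841 1.7312]
rack [0.5662 0.1061 1.5586] 89.30178449843918
```

View pics/c2.png

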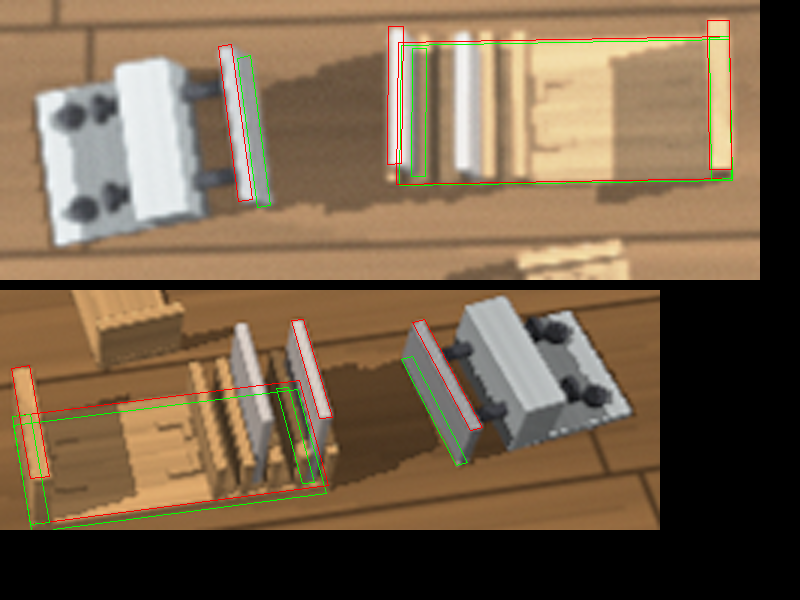

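Emit:
{"op": "apply_moves", "data": {
  "series": [
    {"offset": [4.9, -5, 0], "rot": [0, 0, 8]},
    {"offset": [9.8, -10, 0], "rot": [0, 0, 13.8]},
    {"offset": [14.7, -17, 0], "rot": [0, 0, 13.8]},
    {"offset": [19.6, -25, 0], "rot": [0, 0, 13.8]},
    {"offset": [24.5, -34, 0], "rot": [0, 0, 13.8]},
    {"offset": [29, -44, 0], "rot": [0, 0, 13.8]},
    {"offset": [34, -54, 0], "rot": [0, 0, 13.8]},
    {"offset": [39, -64, 0], "rot": [0, 0, 13.8]},
    {"offset": [44, -74, 0], "rot": [0, 0, 13.8]},
    {"offset": [49, -84, 0], "rot": [0, 0, 13.8]},
    {"offset": [49.1, -86.8, -5], "rot": [0, 0, 13.8]},
    {"offset": [49.1, -86.8, -8], "rot": [0, 0, 13.8]},
    {"offset": [49.1, -86.8, -10], "rot": [0, 0, 13.8]},
    {"offset": [49.1, -86.8, -12], "rot": [0, 0, 13.8]},
    {"offset": [49.1, -86.8, -12], "rot": [0, 0, 13.8]},
    {"offset": [49.1, -86.8, -12], "rot": [0, 0, 13.8]},
    {"offset": [49.1, -86.8, -12], "rot": [0, 0, 13.8]},
    {"offset": [49.1, -86.8, -12], "rot": [0, 0, 13.8]},
    {"offset": [49.1, -86.8, -12], "rot": [0, 0, 13.8]},
    {"offset": [49.1, -86.8, -12], "rot": [0, 0, 13.8]}
  ],
  "hand": 1
}}

```text
time: 3.1
position: [0.6285, -0.2468, 0.104]
tool_rot: [-0.004, 1.0, 0.0, 0.0]
ft_force: [0.9, 0.2, -0.6]
grip_width: 0.0872
grip_force: 0.0
```

The overlays sit on the images to within about 1 px. Stop: (0.560, 0.286), yaw ≈98.2°. Rack: (0.566, 0.106), yaw ≈89.3°. Now I'll check whether the arm has settled.

Emit:
{"op": "apply_moves", "data": {
  "series": [
    {"offset": [0, 0, 0], "rot": [0, 0, 0]},
    {"offset": [0, 0, 0], "rot": [0, 0, 0]}
  ]
}}

```text
time: 3.3
position: [0.6274, -0.2457, 0.1035]
tool_rot: [-0.003, 1.0, 0.001, -0.001]
ft_force: [0.1, 0.6, 0.7]
grip_width: 0.0871
grip_force: 0.0
```

Emit:
{"op": "apply_moves", "data": {
  "series": [
    {"offset": [0.8, -1.4, 0], "rot": [0, 0, 0]},
    {"offset": [0.8, -1.4, 0], "rot": [0, 0, 0]},
    {"offset": [0.8, -1.4, -2], "rot": [0, 0, 0]},
    {"offset": [0.8, -1.4, -4], "rot": [0, 0, 0]},
    {"offset": [0.8, -1.4, -6], "rot": [0, 0, 0]},
    {"offset": [0.8, -1.4, -7], "rot": [0, 0, 0]},
    {"offset": [0.8, -1.4, -7.5], "rot": [0, 0, 0]},
    {"offset": [0.8, -1.4, -7.9], "rot": [0, 0, 0]},
    {"offset": [0.8, -1.4, -7.9], "rot": [0, 0, 0]},
    {"offset": [0.8, -1.4, -7.9], "rot": [0, 0, 0]}
  ],
  "hand": 0.55
}}

```text
time: 4.3
position: [0.6363, -0.259, 0.0265]
tool_rot: [-0.004, 1.0, -0.0, 0.001]
ft_force: [-0.6, 0.3, -0.3]
grip_width: 0.048
grip_force: 0.0
```

Emit:
{"op": "apply_moves", "data": {
  "series": [
    {"offset": [0, 0, 0], "rot": [0, 0, 0]},
    {"offset": [0, 0, 0], "rot": [0, 0, 0]},
    {"offset": [0, 0, 0], "rot": [0, 0, 0]},
    {"offset": [0, 0, 0], "rot": [0, 0, 0]},
    {"offset": [0, 0, 0], "rot": [0, 0, 0]},
    {"offset": [0, 0, 0], "rot": [0, 0, 0]}
  ],
  "hand": 0.2,
  "newtons": 20
}}

```text
time: 4.9
position: [0.6358, -0.2587, 0.0256]
tool_rot: [-0.004, 1.0, 0.0, -0.0]
ft_force: [-0.2, -0.9, -0.3]
grip_width: 0.0187
grip_force: 0.0
```

The fingers closed to 18.7 mm with no force, so they missed the bracket or passed over it. I'll open, lift and look.

Emit:
{"op": "apply_moves", "data": {
  "series": [
    {"offset": [0, 0, 0], "rot": [0, 0, 0]},
    {"offset": [0, 0, 0], "rot": [0, 0, 0]},
    {"offset": [0, 0, 0], "rot": [0, 0, 0]},
    {"offset": [0, 0, 3], "rot": [0, 0, 0]},
    {"offset": [0, 0, 6], "rot": [0, 0, 0]}
  ],
  "hand": 0.55
}}

```text
time: 5.4
position: [0.6349, -0.2582, 0.0849]
tool_rot: [-0.004, 1.0, 0.001, -0.001]
ft_force: [0.7, -0.6, 0.4]
grip_width: 0.0455
grip_force: 0.0
```

```bash
python3 - <<'E'
from h import *
t=snap('top','pics/top1.png');s=snap('scene','pics/scene1.png')
o=np.zeros((600,800,3),np.uint8)
o[:400,:400]=crop(t,330,140,100,100,4);o[:400,400:]=crop(s,90,190,100,100,4)
cv2.imwrite('pics/c3.png',o)
for c in('top','scene'):print(c,[(np.round(d['centre'],4),round(d['conf'],2)) for d in nets.spot_point(c,'bracket')])
ob=get_obs();print(ob['position'],ob['tool_rot'],ob['grip_width'])
E
```

```text
top []
scene [(array([ 0.5873, -0.1734,  0.0024]), 0.86), (array([ 0.6341, -0.2636,  0.0014]), 0.79)]
[ 0.6362 -0.259   0.0865] [-0.004   1.     -0.0004  0.0007] 0.047266971003491705
```

View pics/c3.png

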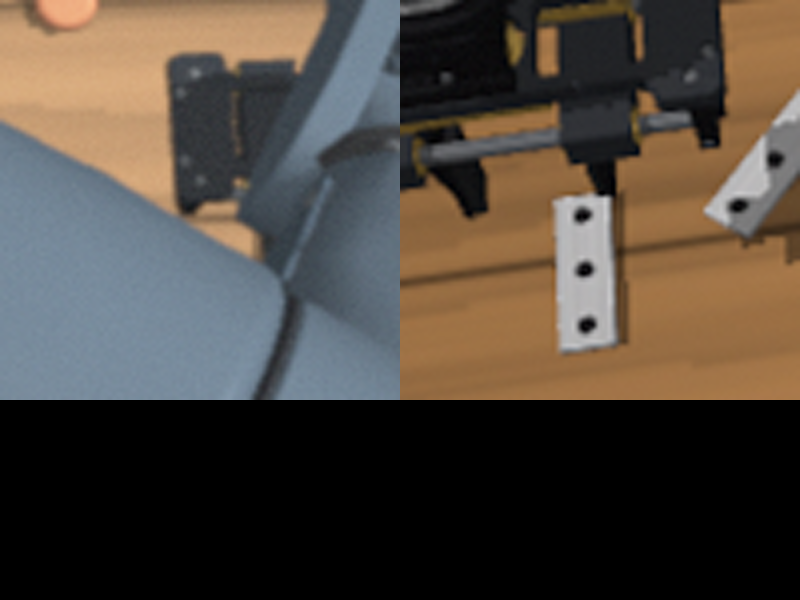

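The bracket is still at scene px (136,257) and hasn't moved, so the tips passed just over it. I'll go lower, check the tip projection and watch for contact.

```bash
python3 - <<'E'
from h import *
for dy in(-.0237,0,.0237):
  for x in (.6267,.6457): print(dy,x,(w2p('scene',(x,-.259+dy,.0645))-[90,190])*4+[400,0])
print((w2p('scene',(.636,-.26,.005))-[90,190])*4+[400,0])
P=np.array([get_obs()['position'] for _ in range(5)]);print(P)
E
```

```text
-0.0237 0.6267 [499.9952 198.8272]
-0.0237 0.6457 [500.1437 236.4946]
0 0.6267 [553.8352 191.2536]
0 0.6457 [554.5364 228.7673]
0.0237 0.6267 [607.4609 183.7101]
0.0237 0.6457 [608.7103 221.0711]
[582.4648 269.4832]
[[ 0.6362 -0.259   0.0865]
 [ 0.6362 -0.259   0.0865]
 [ 0.6362 -0.259   0.0865]
 [ 0.6362 -0.259   0.0865]
 [ 0.6362 -0.259   0.0865]]
```

Emit:
{"op": "apply_moves", "data": {
  "series": [
    {"offset": [0, 0, -2], "rot": [0, 0, 0]},
    {"offset": [0, 0, -4], "rot": [0, 0, 0]},
    {"offset": [0, 0, -5], "rot": [0, 0, 0]},
    {"offset": [0, 0, -5.7], "rot": [0, 0, 0]},
    {"offset": [0, 0, -6.1], "rot": [0, 0, 0]},
    {"offset": [0, 0, -6.2], "rot": [0, 0, 0]},
    {"offset": [0, 0, -6.2], "rot": [0, 0, 0]},
    {"offset": [0, 0, -6.2], "rot": [0, 0, 0]}
  ]
}}

```text
time: 6.4
position: [0.6363, -0.259, 0.0244]
tool_rot: [-0.004, 1.0, -0.0, 0.001]
ft_force: [-0.0, 0.1, -0.5]
grip_width: 0.0478
grip_force: 0.0
```

Emit:
{"op": "apply_moves", "data": {
  "series": [
    {"offset": [0, 0, -0.1], "rot": [0, 0, 0]},
    {"offset": [0, 0, -0.2], "rot": [0, 0, 0]},
    {"offset": [0, 0, -0.2], "rot": [0, 0, 0]},
    {"offset": [0, 0, -0.2], "rot": [0, 0, 0]}
  ]
}}

```text
time: 6.8
position: [0.6358, -0.2587, 0.0217]
tool_rot: [-0.004, 1.0, -0.0, 0.0]
ft_force: [-0.7, -0.6, -0.3]
grip_width: 0.0477
grip_force: 0.0
```

Emit:
{"op": "apply_moves", "data": {
  "series": [
    {"offset": [0, 0, 0], "rot": [0, 0, 0]},
    {"offset": [0, 0, 0], "rot": [0, 0, 0]},
    {"offset": [0, 0, 0], "rot": [0, 0, 0]},
    {"offset": [0, 0, 0], "rot": [0, 0, 0]},
    {"offset": [0, 0, 0], "rot": [0, 0, 0]},
    {"offset": [0, 0, 0], "rot": [0, 0, 0]}
  ],
  "hand": 0.1,
  "newtons": 20
}}

```text
time: 7.4
position: [0.6358, -0.2587, 0.0216]
tool_rot: [-0.004, 1.0, -0.0, -0.0]
ft_force: [-0.3, -0.0, 0.4]
grip_width: 0.0112
grip_force: 0.0
```

Still no contact, even with the tips nominally at the shelf. I'll look at them in place.

```bash
python3 - <<'E'
from h import *
s=snap('scene','pics/scene2.png')
cv2.imwrite('pics/c4.png',crop(s,90,190,100,100,6))
ob=get_obs();print({k:np.round(v,4) for k,v in ob.items()})
for x,y,z in((.6358,-.2587,0),(.6263,-.2587,0),(.6453,-.2587,0)):print((w2p('scene',(x,y,z))-[90,190])*6)
E
```

```text
{'time': np.float64(7.45), 'q': array([-0.5488,  0.8495,  1.3922, -0.    ,  0.8998, -2.1277]), 'joint_velocities': array([ 0.0015, -0.0016, -0.0004,  0.0009, -0.0005, -0.0013]), 'joint_torque': array([  0.0002, -52.3067, -13.0711,  -0.0562,   0.0462,   0.0001]), 'position': array([ 0.6358, -0.2587,  0.0216]), 'tool_rot': array([-0.004,  1.   , -0.   ,  0.   ]), 'ft_force': array([ 0.1108,  0.3591, -0.1395]), 'moment': array([ 0.012 ,  0.0683, -0.0047]), 'grip_force': np.float64(0.0), 'grip_width': np.float64(0.0104)}
[281.5243 410.1621]
[280.7877 383.2243]
[282.268  437.3614]
```

View pics/c4.png

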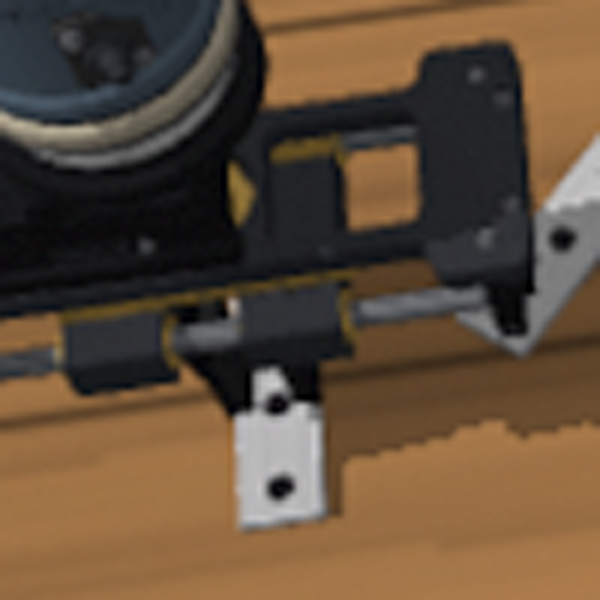

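The middle hole at (277,403) shows below and between the tips, so the tips really are hovering over the bracket, higher than computed. I'll open and descend in small steps, watching the force.

Emit:
{"op": "apply_moves", "data": {
  "series": [
    {"offset": [0, 0, 0.3], "rot": [0, 0, 0]},
    {"offset": [0, 0, 0.3], "rot": [0, 0, 0]},
    {"offset": [0, 0, 0.3], "rot": [0, 0, 0]},
    {"offset": [0, 0, 0.3], "rot": [0, 0, 0]},
    {"offset": [0, 0, 0], "rot": [0, 0, 0]},
    {"offset": [0, 0, -0.3], "rot": [0, 0, 0]},
    {"offset": [0, 0, -0.5], "rot": [0, 0, 0]},
    {"offset": [0, 0, -0.5], "rot": [0, 0, 0]}
  ],
  "hand": 0.55
}}

```text
time: 8.25
position: [0.6354, -0.2585, 0.016]
tool_rot: [-0.004, 1.0, 0.0, -0.0]
ft_force: [0.5, 0.7, -0.8]
grip_width: 0.0476
grip_force: 0.0
```

Emit:
{"op": "apply_moves", "data": {
  "series": [
    {"offset": [0, 0, -0.2], "rot": [0, 0, 0]},
    {"offset": [0, 0, -0.3], "rot": [0, 0, 0]},
    {"offset": [0, 0, -0.3], "rot": [0, 0, 0]}
  ]
}}

```text
time: 8.55
position: [0.6357, -0.2587, 0.0134]
tool_rot: [-0.004, 1.0, 0.0, -0.0]
ft_force: [0.1, 0.1, 0.2]
grip_width: 0.0483
grip_force: 0.0
```

Emit:
{"op": "apply_moves", "data": {
  "series": [
    {"offset": [0, 0, -0.2], "rot": [0, 0, 0]},
    {"offset": [0, 0, -0.3], "rot": [0, 0, 0]},
    {"offset": [0, 0, -0.3], "rot": [0, 0, 0]}
  ]
}}

```text
time: 8.85
position: [0.6357, -0.2587, 0.0104]
tool_rot: [-0.004, 1.0, 0.0, -0.0]
ft_force: [-0.2, 0.8, -0.5]
grip_width: 0.0476
grip_force: 0.0
```

Emit:
{"op": "apply_moves", "data": {
  "series": [
    {"offset": [0, 0, -0.1], "rot": [0, 0, 0]},
    {"offset": [0, 0, -0.2], "rot": [0, 0, 0]},
    {"offset": [0, 0, -0.2], "rot": [0, 0, 0]}
  ]
}}

```text
time: 9.15
position: [0.6357, -0.2587, 0.0084]
tool_rot: [-0.004, 1.0, 0.0, -0.0]
ft_force: [0.1, 0.0, 0.3]
grip_width: 0.0477
grip_force: 0.0
```

Emit:
{"op": "apply_moves", "data": {
  "series": [
    {"offset": [0, 0, -0.1], "rot": [0, 0, 0]},
    {"offset": [0, 0, -0.15], "rot": [0, 0, 0]},
    {"offset": [0, 0, -0.15], "rot": [0, 0, 0]}
  ]
}}

```text
time: 9.45
position: [0.6358, -0.2587, 0.007]
tool_rot: [-0.004, 1.0, 0.0, -0.0]
ft_force: [0.6, 0.2, -0.8]
grip_width: 0.0479
grip_force: 0.0
```

```bash
python3 - <<'E'
from h import *
s=snap('scene','pics/scene3.png')
cv2.imwrite('pics/c5.png',crop(s,90,190,100,100,6))
print(get_obs()['position'],get_obs()['ft_force'], [k for k in dir(robot) if k[0]!='_'], robot.finger_overhang)
E
```

```text
[ 0.6358 -0.2587  0.007 ] [-0.354  -0.1876  0.0417] ['Unreachable', 'finger_overhang'] 0.022
```

View pics/c5.png

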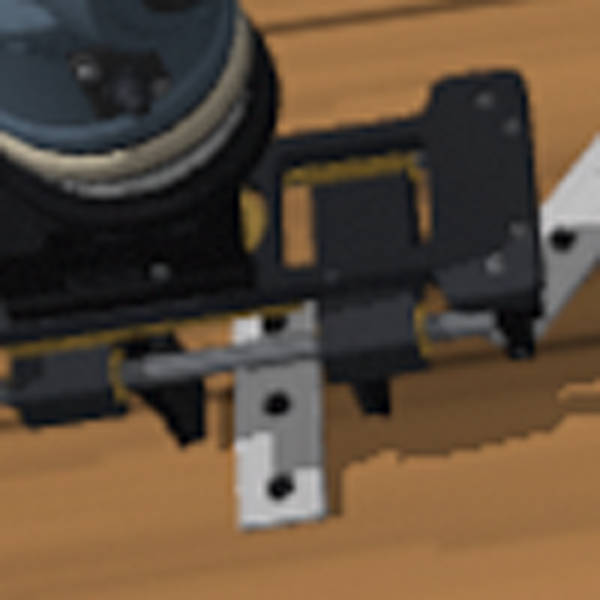

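The fingers straddle the bracket with tips at (190,440) and (378,412), a few mm above the shelf. I'll continue down gently until contact.

Emit:
{"op": "apply_moves", "data": {
  "series": [
    {"offset": [0, 0, -0.1], "rot": [0, 0, 0]},
    {"offset": [0, 0, -0.2], "rot": [0, 0, 0]},
    {"offset": [0, 0, -0.2], "rot": [0, 0, 0]}
  ]
}}

```text
time: 9.8
position: [0.6357, -0.2587, 0.0049]
tool_rot: [-0.004, 1.0, 0.0, -0.0]
ft_force: [-0.1, 0.2, -0.8]
grip_width: 0.0477
grip_force: 0.0
```

Emit:
{"op": "apply_moves", "data": {
  "series": [
    {"offset": [0, 0, -0.1], "rot": [0, 0, 0]},
    {"offset": [0, 0, -0.1], "rot": [0, 0, 0]},
    {"offset": [0, 0, -0.1], "rot": [0, 0, 0]}
  ]
}}

```text
time: 10.1
position: [0.6358, -0.2587, 0.0041]
tool_rot: [-0.004, 1.0, -0.0, -0.0]
ft_force: [-0.2, -0.7, -1.0]
grip_width: 0.0481
grip_force: 0.0
```

Emit:
{"op": "apply_moves", "data": {
  "series": [
    {"offset": [0, 0, 0], "rot": [0, 0, 0]},
    {"offset": [0, 0, 0], "rot": [0, 0, 0]},
    {"offset": [0, 0, 0], "rot": [0, 0, 0]},
    {"offset": [0, 0, 0], "rot": [0, 0, 0]},
    {"offset": [0, 0, 0], "rot": [0, 0, 0]}
  ],
  "hand": 0.1,
  "newtons": 20
}}

```text
time: 10.6
position: [0.6358, -0.2587, 0.0041]
tool_rot: [-0.004, 1.0, -0.0, 0.0]
ft_force: [0.8, 0.6, 0.5]
grip_width: 0.0162
grip_force: 0.0
```

Emit:
{"op": "apply_moves", "data": {
  "series": [
    {"offset": [0, 0, 0.2], "rot": [0, 0, 0]},
    {"offset": [0, 0, 0.2], "rot": [0, 0, 0]},
    {"offset": [0, 0, 0.2], "rot": [0, 0, 0]},
    {"offset": [0, 0, 0.2], "rot": [0, 0, 0]},
    {"offset": [0, 0, 0], "rot": [0, 0, 0]},
    {"offset": [0, 0, -0.2], "rot": [0, 0, 0]},
    {"offset": [0, 0, -0.2], "rot": [0, 0, 0]}
  ],
  "hand": 0.5
}}

```text
time: 11.3
position: [0.6355, -0.2586, 0.0016]
tool_rot: [-0.004, 1.0, 0.0, -0.0]
ft_force: [0.3, -0.3, -0.5]
grip_width: 0.0436
grip_force: 0.0
```

Emit:
{"op": "apply_moves", "data": {
  "series": [
    {"offset": [0, 0, -0.1], "rot": [0, 0, 0]},
    {"offset": [0, 0, -0.2], "rot": [0, 0, 0]},
    {"offset": [0, 0, -0.2], "rot": [0, 0, 0]}
  ]
}}

```text
time: 11.6
position: [0.6357, -0.2587, -0.0001]
tool_rot: [-0.004, 1.0, 0.0, -0.0]
ft_force: [0.6, -0.0, -0.7]
grip_width: 0.0435
grip_force: 0.0
```

Emit:
{"op": "apply_moves", "data": {
  "series": [
    {"offset": [0, 0, -0.1], "rot": [0, 0, 0]},
    {"offset": [0, 0, -0.2], "rot": [0, 0, 0]},
    {"offset": [0, 0, -0.2], "rot": [0, 0, 0]}
  ]
}}

```text
time: 11.9
position: [0.6359, -0.2588, -0.0019]
tool_rot: [-0.004, 1.0, -0.0, 0.0]
ft_force: [0.0, 0.4, -0.3]
grip_width: 0.0438
grip_force: 0.0
```

Emit:
{"op": "apply_moves", "data": {
  "series": [
    {"offset": [0, 0, -0.1], "rot": [0, 0, 0]},
    {"offset": [0, 0, -0.2], "rot": [0, 0, 0]},
    {"offset": [0, 0, -0.2], "rot": [0, 0, 0]}
  ]
}}

```text
time: 12.2
position: [0.6359, -0.2588, -0.002]
tool_rot: [-0.004, 1.0, -0.0, 0.0]
ft_force: [-2.4, 1.4, 9.5]
grip_width: 0.0432
grip_force: 4.4
```

Emit:
{"op": "apply_moves", "data": {
  "series": [
    {"offset": [0, 0, -0.1], "rot": [0, 0, 0]},
    {"offset": [0, 0, -0.1], "rot": [0, 0, 0]},
    {"offset": [0, 0, -0.1], "rot": [0, 0, 0]}
  ]
}}

```text
time: 12.5
position: [0.6359, -0.2588, -0.0021]
tool_rot: [-0.004, 1.0, -0.0, 0.0]
ft_force: [-2.9, 1.4, 12.6]
grip_width: 0.0436
grip_force: 6.7
```

Emit:
{"op": "apply_moves", "data": {
  "series": [
    {"offset": [0, 0, 0], "rot": [0, 0, 0]},
    {"offset": [0, 0, 0], "rot": [0, 0, 0]},
    {"offset": [0, 0, 0], "rot": [0, 0, 0]},
    {"offset": [0, 0, 0], "rot": [0, 0, 0]}
  ],
  "hand": 0.2
}}

```text
time: 12.9
position: [0.6374, -0.259, -0.002]
tool_rot: [-0.004, 1.0, -0.001, 0.002]
ft_force: [-1.5, 2.1, 11.0]
grip_width: 0.0257
grip_force: 21.4
```

Shelf contact comes at TCP z ≈ −0.002, so the tips really stand about level with the TCP, and the bracket is now gripped at 25.7 mm. Next: lift, turn and carry it over the pocket.

Emit:
{"op": "apply_moves", "data": {
  "series": [
    {"offset": [0, 0, 2], "rot": [0, 0, 0]},
    {"offset": [0, 0, 5], "rot": [0, 0, 0]},
    {"offset": [0, 0, 9], "rot": [0, 0, 0]},
    {"offset": [0, 0, 13], "rot": [0, 0, -5]},
    {"offset": [-0.5, 3, 13], "rot": [0, 0, -12]},
    {"offset": [-1, 6, 13], "rot": [0, 0, -20]},
    {"offset": [-2, 9, 13], "rot": [0, 0, -28]},
    {"offset": [-2.5, 12, 13], "rot": [0, 0, -36]},
    {"offset": [-3, 15, 13], "rot": [0, 0, -44]},
    {"offset": [-3.5, 18, 13], "rot": [0, 0, -52]},
    {"offset": [-4, 21, 13], "rot": [0, 0, -60]},
    {"offset": [-5, 24, 13], "rot": [0, 0, -68]},
    {"offset": [-6, 27, 13], "rot": [0, 0, -76]},
    {"offset": [-6.5, 30, 13], "rot": [0, 0, -84]},
    {"offset": [-7, 32, 13], "rot": [0, 0, -91.2]},
    {"offset": [-7, 33.2, 13], "rot": [0, 0, -91.2]},
    {"offset": [-7, 33.2, 13], "rot": [0, 0, -91.2]},
    {"offset": [-7, 33.2, 13], "rot": [0, 0, -91.2]},
    {"offset": [-7, 33.2, 13], "rot": [0, 0, -91.2]},
    {"offset": [-7, 33.2, 13], "rot": [0, 0, -91.2]}
  ]
}}

```text
time: 14.9
position: [0.5662, 0.0722, 0.1251]
tool_rot: [0.712, 0.702, 0.0, 0.0]
ft_force: [0.0, -1.1, -1.6]
grip_width: 0.0255
grip_force: 20.0
```

```bash
python3 - <<'E'
from h import *
ob=get_obs();print({k:np.round(ob[k],4) for k in('time','position','tool_rot','ft_force','grip_width','grip_force')})
s=snap('scene','pics/scene4.png');t=snap('top','pics/top4.png')
o=np.zeros((600,800,3),np.uint8);o[:480,:800]=crop(s,240,110,160,96,5)
cv2.imwrite('pics/c6.png',o)
for c in('top','scene'):
  for q in('bracket','pocket','end_board_top'):print(c,q,[(np.round(d['centre'],4),round(d['conf'],2)) for d in nets.spot_point(c,q)])
E
```

```text
{'time': np.float64(14.9), 'position': array([0.5662, 0.0722, 0.1251]), 'tool_rot': array([0.7119, 0.7022, 0.    , 0.0001]), 'ft_force': array([ 0.0109, -1.092 , -1.6006]), 'grip_width': np.float64(0.0255), 'grip_force': np.float64(19.9998)}
top bracket [(array([ 0.592 , -0.1684, -0.0008]), 0.79)]
top pocket []
top end_board_top [(array([0.5625, 0.0144, 0.0664]), 0.57)]
scene bracket [(array([ 0.5903, -0.1697,  0.    ]), 0.88), (array([0.5638, 0.1601, 0.0085]), 0.16)]
scene pocket [(array([0.5667, 0.0718, 0.0142]), 0.72)]
scene end_board_top [(array([0.5632, 0.0116, 0.0648]), 0.8)]
```

View pics/c6.png

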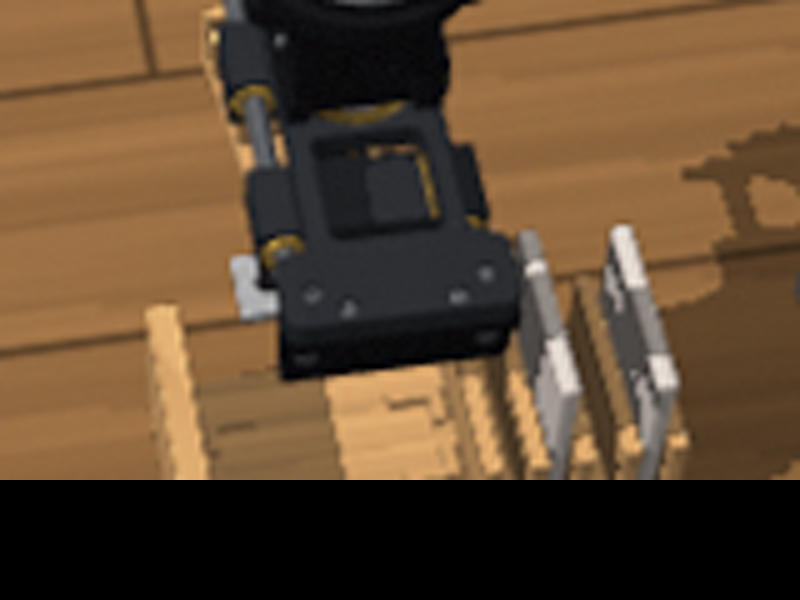

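The bracket's end shows left of the gripper at about (233–245, 258–318) in the crop. I'll compare that with the predicted projection.

```bash
python3 - <<'E'
from h import *
s=cv2.imread('pics/scene4.png')
for z in(.127,.132):
  for x in(.5532,.5792): print(z,x,((w2p('scene',(x,.033,z))-[240,110]+.5)*5).round(1))
a=(w2p('scene',(.5662,.033,.13))*1);b=w2p('scene',(.5662,.034,.13));c=w2p('scene',(.5672,.033,.13));d=w2p('scene',(.5662,.033,.131));print((b-a)*5,(c-a)*5,(d-a)*5)
E
```

```text
0.127 0.5532 [220.2 265.6]
0.127 0.5792 [232.3 324.2]
0.132 0.5532 [220.3 257.3]
0.132 0.5792 [232.4 316.1]
[ 2.7702 -0.3693] [0.4644 2.2577] [ 0.0185 -1.6457]
```

```bash
python3 - <<'E'
from h import *
s=cv2.imread('pics/scene4.png').astype(int)
print('sat rows');
for v in (163,166,169,172): print(v,[int(r.max()-r.min()) for r in s[v,282:296]])
for v in (175,182,190,198): print('board',v,[int(x) for x in s[v,264:286,2]])
k=(.5662,.1061,1.5586)
def P(X):
    c,n=np.cos(k[2]),np.sin(k[2]);return w2p('scene',(k[0]+c*X[0]-n*X[1],k[1]+n*X[0]+c*X[1],X[2]))
for x in(-.098,-.086): print([P((x,y,.066)) for y in(.042,-.042)])
for y in (.0,.013): print('brk',w2p('scene',(.5662+y,.033,.132)),w2p('scene',(.5662+y,.033,.127)))
E
```

```text
sat rows
163 [85, 86, 87, 85, 12, 3, 1, 1, 1, 2, 8, 34, 32, 3]
166 [83, 84, 84, 87, 59, 4, 3, 0, 1, 2, 4, 3, 3, 6]
169 [87, 87, 88, 90, 96, 19, 3, 2, 2, 1, 1, 1, 1, 1]
172 [94, 93, 94, 94, 96, 76, 10, 3, 2, 0, 1, 2, 2, 1]
board 175 [166, 162, 158, 153, 146, 167, 214, 228, 229, 228, 231, 226, 154, 94, 96, 97, 97, 100, 101, 104, 107, 112]
board 182 [150, 150, 150, 150, 150, 158, 158, 192, 213, 219, 226, 230, 237, 181, 136, 148, 149, 148, 148, 147, 148, 147]
board 190 [146, 145, 146, 145, 144, 149, 159, 169, 191, 212, 220, 220, 219, 219, 192, 152, 141, 143, 143, 143, 142, 142]
board 198 [151, 149, 149, 149, 148, 149, 143, 153, 168, 158, 201, 223, 222, 222, 222, 229, 155, 115, 138, 143, 149, 149]
[array([268.2749, 170.5706]), array([274.5584, 207.4933])]
[array([274.4664, 169.8073]), array([281.0143, 206.6634])]
brk [284.7602 166.7978] [284.7417 168.4406]
brk [285.9777 172.7116] [285.9537 174.3397]
```

The rack model matches the image to about 0.3 mm. The bracket sits about 1.4 mm too far in +y, so I'll correct that and descend.

Emit:
{"op": "apply_moves", "data": {
  "series": [
    {"offset": [0, -0.15, -2], "rot": [0, 0, 0]},
    {"offset": [0, -0.15, -5], "rot": [0, 0, 0]},
    {"offset": [0, -0.15, -8], "rot": [0, 0, 0]},
    {"offset": [0, -0.15, -9.5], "rot": [0, 0, 0]},
    {"offset": [0, -0.15, -10.3], "rot": [0, 0, 0]},
    {"offset": [0, -0.15, -10.8], "rot": [0, 0, 0]},
    {"offset": [0, -0.15, -11.2], "rot": [0, 0, 0]},
    {"offset": [0, -0.15, -11.4], "rot": [0, 0, 0]},
    {"offset": [0, -0.15, -11.5], "rot": [0, 0, 0]},
    {"offset": [0, -0.15, -11.5], "rot": [0, 0, 0]}
  ]
}}

```text
time: 16.3
position: [0.5661, 0.0718, 0.0106]
tool_rot: [0.712, 0.703, 0.0, 0.0]
ft_force: [-0.0, 0.5, -1.3]
grip_width: 0.0258
grip_force: 20.0
```

```bash
python3 - <<'E'
from h import *
ob=get_obs();print({k:np.round(ob[k],4) for k in('time','position','tool_rot','ft_force','moment','grip_width','grip_force')})
E
```

```text
{'time': np.float64(16.3), 'position': array([0.5661, 0.0718, 0.0106]), 'tool_rot': array([0.7116, 0.7025, 0.0003, 0.0003]), 'ft_force': array([-0.0389,  0.5128, -1.3222]), 'moment': array([-0.1477,  0.1107,  0.0098]), 'grip_width': np.float64(0.0258), 'grip_force': np.float64(19.9998)}
```

Emit:
{"op": "apply_moves", "data": {
  "series": [
    {"offset": [0, 0, -0.1], "rot": [0, 0, 0]},
    {"offset": [0, 0, -0.2], "rot": [0, 0, 0]},
    {"offset": [0, 0, -0.2], "rot": [0, 0, 0]},
    {"offset": [0, 0, -0.2], "rot": [0, 0, 0]}
  ]
}}

```text
time: 16.7
position: [0.5658, 0.0718, 0.0081]
tool_rot: [0.712, 0.703, -0.0, 0.0]
ft_force: [-0.8, -0.5, -1.1]
grip_width: 0.0257
grip_force: 20.0
```

Emit:
{"op": "apply_moves", "data": {
  "series": [
    {"offset": [0, 0, 0], "rot": [0, 0, 0]},
    {"offset": [0, 0, 0], "rot": [0, 0, 0]},
    {"offset": [0, 0, 0], "rot": [0, 0, 0]},
    {"offset": [0, 0, 1], "rot": [0, 0, 0]},
    {"offset": [0, 0, 3], "rot": [0, 0, 0]},
    {"offset": [0, -1, 6], "rot": [0, 0, 8]},
    {"offset": [0, -2, 10], "rot": [0, 0, 16]},
    {"offset": [0, -4, 12], "rot": [0, 0, 24]},
    {"offset": [0, -5.8, 12], "rot": [0, 0, 32]},
    {"offset": [0, -5.8, 12], "rot": [0, 0, 40]},
    {"offset": [0, -5.8, 12], "rot": [0, 0, 48]},
    {"offset": [0, -5.8, 12], "rot": [0, 0, 56]},
    {"offset": [0, -5.8, 12], "rot": [0, 0, 64]},
    {"offset": [0, -5.8, 12], "rot": [0, 0, 72]},
    {"offset": [0, -5.8, 12], "rot": [0, 0, 80]},
    {"offset": [0, -5.8, 12], "rot": [0, 0, 88]},
    {"offset": [0, -5.8, 12], "rot": [0, 0, 90]},
    {"offset": [0, -5.8, 12], "rot": [0, 0, 90]},
    {"offset": [0, -5.8, 12], "rot": [0, 0, 90]}
  ],
  "hand": 0.5
}}

```text
time: 18.6
position: [0.5659, 0.0138, 0.1286]
tool_rot: [0.007, 1.0, -0.0, 0.0]
ft_force: [-0.3, 0.3, -0.6]
grip_width: 0.0435
grip_force: 0.0
```

```bash
python3 - <<'E'
from h import *
ob=get_obs();print({k:np.round(ob[k],4) for k in('time','position','tool_rot','ft_force','moment','grip_width','grip_force')})
s=snap('scene','pics/scene5.png');t=snap('top','pics/top5.png')
o=np.zeros((600,800,3),np.uint8);o[:400,:800]=crop(s,240,130,160,80,5);o[400:600,:400]=crop(t,190,195,100,50,4);o[400:,400:]=crop(s,380,140,100,50,4)
cv2.imwrite('pics/c7.png',o)
for c in('top','scene'):
  for q in('bracket','pocket','end_board_top','front_face','rack'):print(c,q,[(np.round(d['centre'],4),round(d['conf'],2)) for d in nets.spot_point(c,q)])
E
```

```text
{'time': np.float64(18.6), 'position': array([0.5659, 0.0138, 0.1286]), 'tool_rot': array([ 0.0069,  1.    , -0.    ,  0.0003]), 'ft_force': array([-0.3197,  0.2584, -0.63  ]), 'moment': array([ 0.0238,  0.0135, -0.0307]), 'grip_width': np.float64(0.0435), 'grip_force': np.float64(0.0)}
top bracket [(array([ 0.5912, -0.1691, -0.0013]), 0.83)]
top pocket [(array([0.5626, 0.074 , 0.0104]), 0.58)]
top end_board_top [(array([ 0.5655,  0.1053, -0.0009]), 0.43)]
top front_face [(array([0.5704, 0.1999, 0.021 ]), 0.65)]
top rack [(array([0.5661, 0.102 , 0.0013]), 0.72)]
scene bracket [(array([0.7345, 0.0727, 0.0007]), 0.73), (array([ 0.5924, -0.1714,  0.0024]), 0.72), (array([0.5674, 0.0729, 0.0138]), 0.63), (array([0.5615, 0.1596, 0.0063]), 0.17)]
scene pocket [(array([0.4352, 0.0973, 0.0074]), 0.85), (array([0.5683, 0.0688, 0.0103]), 0.59), (array([0.5654, 0.0775, 0.0132]), 0.33)]
scene end_board_top [(array([0.5659, 0.0115, 0.0637]), 0.86), (array([0.4823, 0.0998, 0.046 ]), 0.72)]
scene front_face [(array([0.3446, 0.0891, 0.0174]), 0.94), (array([0.5648, 0.2022, 0.0223]), 0.73), (array([0.7343, 0.0733, 0.0042]), 0.64)]
scene rack [(array([ 0.415 ,  0.097 , -0.0005]), 0.71), (array([0.5605, 0.1073, 0.0003]), 0.63)]
```

View pics/c7.png

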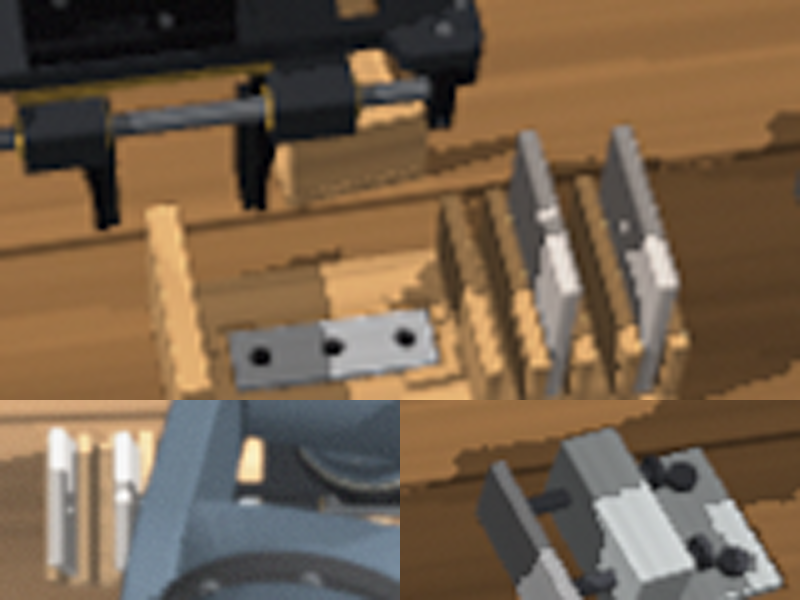

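The crop shows the bracket lying in the pocket at (230–438, 308–388). I'll check it numerically and move down astride the end board.

```bash
python3 - <<'E'
from h import *
from scipy.optimize import least_squares
k=(.5662,.1061,1.5586)
def W(k,X):
    c,n=np.cos(k[2]),np.sin(k[2]);return (k[0]+c*X[0]-n*X[1],k[1]+n*X[0]+c*X[1],X[2])
obs=[((230,334),(-.04,.013)),((240,388),(-.04,-.013)),((427,308),(.04,.013)),((438,360),(.04,-.013))]
uv=lambda o:(np.array(o)+.5)/5-.5+[240,130]
print([((w2p('scene',W(k,(X[0]-.032,X[1],.015)))-uv(o))*5).round(1) for o,X in obs])
for z in (.015,.021):
  f=lambda p:np.concatenate([w2p('scene',W(p,(X[0],X[1],z)))-uv(o) for o,X in obs])
  r=least_squares(f,[.566,.074,1.56],x_scale=[.01,.01,.1]);print(z,r.x,r.cost)
print(W(k,(-.032,0,.01)),W(k,(-.092,0,.066)))
E
```

```text
[array([-8.8, -2.9]), array([-8.6, -1.4]), array([-6.7, -2.2]), array([-5. ,  0.7])]
0.015 [0.5669 0.0768 1.5672] 0.29333620922061976
0.021 [0.5706 0.0759 1.5677] 0.5095808081183582
(np.float64(0.5658097272182692), np.float64(0.07410237997669451), 0.01) (np.float64(0.5650779657525238), np.float64(0.01410684243299673), 0.066)
```

Emit:
{"op": "apply_moves", "data": {
  "series": [
    {"offset": [0, 0, -3], "rot": [0, 0, 0]},
    {"offset": [0, 0, -5], "rot": [0, 0, 0]},
    {"offset": [0, 0, -7], "rot": [0, 0, 0]},
    {"offset": [0, 0, -8.5], "rot": [0, 0, 0]},
    {"offset": [0, 0, -9.5], "rot": [0, 0, 0]},
    {"offset": [0, 0, -9.9], "rot": [0, 0, 0]},
    {"offset": [0, 0, -9.9], "rot": [0, 0, 0]}
  ]
}}

```text
time: 19.9
position: [0.5657, 0.0138, 0.0288]
tool_rot: [0.006, 1.0, 0.0, -0.0]
ft_force: [-0.2, 0.0, -0.1]
grip_width: 0.0438
grip_force: 0.0
```

The bracket lies flat and inside the pocket; the descent to its floor met no resistance. Gripping the end board next.

Emit:
{"op": "apply_moves", "data": {
  "series": [
    {"offset": [0, 0, 0], "rot": [0, 0, 0]},
    {"offset": [0, 0, 0], "rot": [0, 0, 0]},
    {"offset": [0, 0, 0], "rot": [0, 0, 0]},
    {"offset": [0, 0, 0], "rot": [0, 0, 0]},
    {"offset": [0, 0, 0], "rot": [0, 0, 0]},
    {"offset": [0, 0, 0], "rot": [0, 0, 0]}
  ],
  "hand": 0.02,
  "newtons": 45
}}

```text
time: 20.5
position: [0.5659, 0.0136, 0.0294]
tool_rot: [0.006, 1.0, -0.0, 0.0]
ft_force: [-0.7, -0.8, 1.9]
grip_width: 0.0115
grip_force: 45.0
```

```bash
python3 - <<'E'
from h import *
ob=get_obs();print({k:np.round(ob[k],4) for k in('time','position','tool_rot','ft_force','moment','grip_width','grip_force')})
P=[-.092,0]
for st in((.5598,.2869,1.7106),(.5601,.2861,1.7122)):
  for d in(.098,.108):
    c,n=np.cos(st[2]),np.sin(st[2]);print(d,st[0]-c*(d+.092),st[1]-n*(d+.092),np.degrees(st[2]))
E
```

```text
{'time': np.float64(20.5), 'position': array([0.5659, 0.0136, 0.0294]), 'tool_rot': array([ 0.0058,  1.    , -0.0003,  0.0001]), 'ft_force': array([-0.6909, -0.8252,  1.8652]), 'moment': array([-0.0512,  0.0554,  0.37  ]), 'grip_width': np.float64(0.0115), 'grip_force': np.float64(44.976)}
0.098 0.5862762541444467 0.09875375909554113 98.01016043507862
0.108 0.5876697412046807 0.0888513253637275 98.01016043507862
0.098 0.5868772541118547 0.09799636191123481 98.10183368229956
0.108 0.5882865832756365 0.08809617043287873 98.10183368229956
```

Emit:
{"op": "apply_moves", "data": {
  "series": [
    {"offset": [0.1, 0.2, 0], "rot": [0, 0, 0.3]},
    {"offset": [0.2, 0.6, 0], "rot": [0, 0, 0.8]},
    {"offset": [0.4, 1.1, 0], "rot": [0, 0, 1.4]},
    {"offset": [0.5, 1.6, 0], "rot": [0, 0, 2]},
    {"offset": [0.7, 2.1, 0], "rot": [0, 0, 2.6]},
    {"offset": [0.8, 2.6, 0], "rot": [0, 0, 3.2]},
    {"offset": [1, 3.1, 0], "rot": [0, 0, 3.8]},
    {"offset": [1.1, 3.6, 0], "rot": [0, 0, 4.4]},
    {"offset": [1.3, 4.1, 0], "rot": [0, 0, 5]},
    {"offset": [1.4, 4.6, 0], "rot": [0, 0, 5.6]},
    {"offset": [1.6, 5.1, 0], "rot": [0, 0, 6.2]},
    {"offset": [1.7, 5.6, 0], "rot": [0, 0, 6.8]},
    {"offset": [1.9, 6.1, 0], "rot": [0, 0, 7.4]},
    {"offset": [2, 6.6, 0], "rot": [0, 0, 8]},
    {"offset": [2.2, 7.1, 0], "rot": [0, 0, 8.5]},
    {"offset": [2.3, 7.4, 0], "rot": [0, 0, 8.8]},
    {"offset": [2.3, 7.5, 0], "rot": [0, 0, 8.8]},
    {"offset": [2.3, 7.5, 0], "rot": [0, 0, 8.8]}
  ]
}}

```text
time: 22.3
position: [0.5894, 0.0877, 0.0295]
tool_rot: [-0.071, 0.997, -0.001, 0.0]
ft_force: [-0.3, -4.2, 2.4]
grip_width: 0.0116
grip_force: 45.0
```

```bash
python3 - <<'E'
from h import *
ob=get_obs();print({k:np.round(ob[k],4) for k in('time','position','tool_rot','ft_force','moment','grip_width','grip_force')})
s=snap('scene','pics/scene6.png');t=snap('top','pics/top6.png')
def W(k,X):
    c,n=np.cos(k[2]),np.sin(k[2]);return (k[0]+c*X[0]-n*X[1],k[1]+n*X[0]+c*X[1],X[2])
yaw=np.radians(98.05);g=(.5881,.0885,yaw)  # expected board centre
k=W(g,(.092,0,0))[:2]+(yaw,);st=(.5599,.2866,1.7115)
def box(im,c,p,x0,x1,y,zs,off,sc):
    for z,col in zip(zs,((0,255,0),(0,0,255))):
        P=np.array([(w2p(c,W(p,X))-off+.5)*sc-.5 for X in((x0,-y,z),(x1,-y,z),(x1,y,z),(x0,y,z))]).round().astype(int)
        cv2.polylines(im,[P],True,col,1)
o=np.zeros((600,800,3),np.uint8);a=crop(s,300,130,160,80,5);b=crop(t,130,190,130,50,4)
for im,c,off,sc in((a,'scene',(300,130),5),(b,'top',(130,190),4)):
    off=np.array(off);box(im,c,st,0,.008,.045,(.004,.046),off,sc);box(im,c,k,.091,.098,.042,(.01,.048),off,sc)
    box(im,c,k,.0815,.0895,.038,(.048,.086),off,sc);box(im,c,k,-.098,-.086,.042,(.066,),off,sc)
    box(im,c,k,-.075,.011,.016,(.01,),off,sc)
o[:400]=a;o[400:,:520]=b;cv2.imwrite('pics/c8.png',o)
for c in('top','scene'):
  for q in('end_board_top','front_face','coaster_a','stop'):print(c,q,[(np.round(d['centre'],4),round(d['conf'],2)) for d in nets.spot_point(c,q)])
E
```

```text
{'time': np.float64(22.3), 'position': array([0.5894, 0.0877, 0.0295]), 'tool_rot': array([-0.0707,  0.9975, -0.0009,  0.0005]), 'ft_force': array([-0.3382, -4.2043,  2.4012]), 'moment': array([-0.7422,  0.0291,  0.0937]), 'grip_width': np.float64(0.0116), 'grip_force': np.float64(44.9658)}
top end_board_top [(array([0.5582, 0.2825, 0.0012]), 0.37)]
top front_face [(array([ 0.7609, -0.1401, -0.0017]), 0.73), (array([0.5662, 0.2742, 0.0222]), 0.57), (array([0.3475, 0.0863, 0.0167]), 0.55)]
top coaster_a [(array([0.5689, 0.2624, 0.0103]), 0.71)]
top stop [(array([ 0.5616,  0.2837, -0.0016]), 0.83)]
scene end_board_top [(array([0.5906, 0.0838, 0.0651]), 0.96)]
scene front_face [(array([0.5592, 0.2717, 0.0236]), 0.78), (array([0.3466, 0.087 , 0.0168]), 0.53)]
scene coaster_a [(array([0.5667, 0.2644, 0.0115]), 0.87), (array([0.566 , 0.2311, 0.009 ]), 0.77)]
scene stop [(array([ 0.5571,  0.2877, -0.0013]), 0.84)]
```

View pics/c8.png

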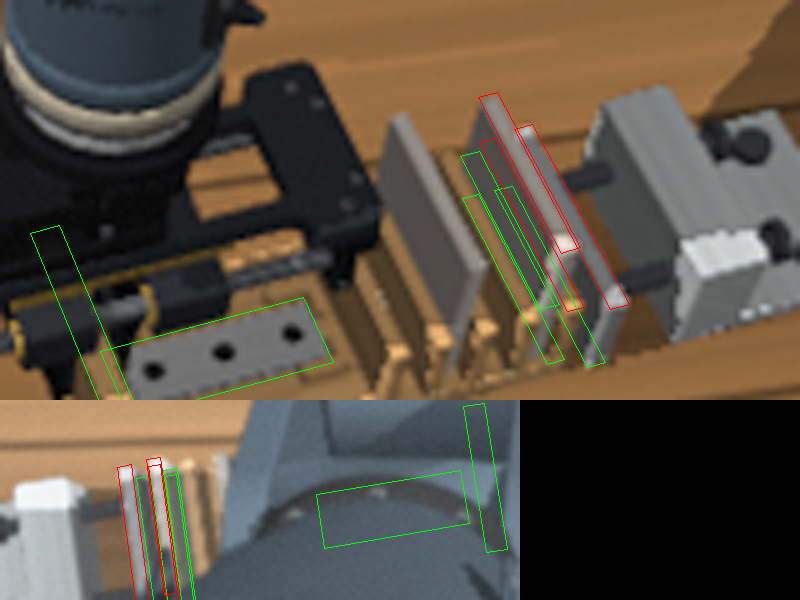

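The overlay, with the coaster edge at (480–580, 95–250) and the plate at (515–628, 125–308), fits. The rack is square with the plate and about 10 mm short of it, with the bracket inside the pocket outline. Advancing while watching the force.

Emit:
{"op": "apply_moves", "data": {
  "series": [
    {"offset": [-0.03, 0.2, 0], "rot": [0, 0, 0]},
    {"offset": [-0.06, 0.4, 0], "rot": [0, 0, 0]},
    {"offset": [-0.08, 0.6, 0], "rot": [0, 0, 0]},
    {"offset": [-0.08, 0.6, 0], "rot": [0, 0, 0]}
  ]
}}

```text
time: 23.2
position: [0.5888, 0.094, 0.0294]
tool_rot: [-0.07, 0.998, -0.001, 0.001]
ft_force: [-0.1, -5.0, 2.7]
grip_width: 0.0117
grip_force: 45.0
```

Emit:
{"op": "apply_moves", "data": {
  "series": [
    {"offset": [-0.03, 0.2, 0], "rot": [0, 0, 0]},
    {"offset": [-0.03, 0.2, 0], "rot": [0, 0, 0]}
  ]
}}

```text
time: 23.4
position: [0.5885, 0.096, 0.0294]
tool_rot: [-0.07, 0.998, -0.001, 0.001]
ft_force: [1.6, -4.6, 2.1]
grip_width: 0.0121
grip_force: 45.0
```

Emit:
{"op": "apply_moves", "data": {
  "series": [
    {"offset": [-0.03, 0.2, 0], "rot": [0, 0, 0]},
    {"offset": [-0.03, 0.2, 0], "rot": [0, 0, 0]}
  ]
}}

```text
time: 23.6
position: [0.5887, 0.0975, 0.0294]
tool_rot: [-0.071, 0.998, -0.001, 0.001]
ft_force: [2.0, -7.3, 1.9]
grip_width: 0.0117
grip_force: 45.0
```

Emit:
{"op": "apply_moves", "data": {
  "series": [
    {"offset": [-0.03, 0.2, 0], "rot": [0, 0, 0]},
    {"offset": [-0.03, 0.2, 0], "rot": [0, 0, 0]}
  ]
}}

```text
time: 23.8
position: [0.5889, 0.099, 0.0294]
tool_rot: [-0.071, 0.997, -0.001, 0.002]
ft_force: [2.3, -7.8, 1.1]
grip_width: 0.0119
grip_force: 45.0
```

Emit:
{"op": "apply_moves", "data": {
  "series": [
    {"offset": [-0.03, 0.2, 0], "rot": [0, 0, 0]},
    {"offset": [-0.03, 0.2, 0], "rot": [0, 0, 0]}
  ]
}}

```text
time: 24.0
position: [0.5888, 0.1007, 0.0294]
tool_rot: [-0.071, 0.997, -0.002, 0.002]
ft_force: [2.4, -9.6, 1.4]
grip_width: 0.0119
grip_force: 45.0
```

Emit:
{"op": "apply_moves", "data": {
  "series": [
    {"offset": [-0.03, 0.2, 0], "rot": [0, 0, 0]},
    {"offset": [-0.03, 0.2, 0], "rot": [0, 0, 0]}
  ]
}}

```text
time: 24.2
position: [0.5887, 0.1024, 0.0295]
tool_rot: [-0.071, 0.997, -0.002, 0.002]
ft_force: [2.2, -11.2, 0.8]
grip_width: 0.0115
grip_force: 45.0
```

Emit:
{"op": "apply_moves", "data": {
  "series": [
    {"offset": [-0.03, 0.2, 0], "rot": [0, 0, 0]},
    {"offset": [-0.06, 0.4, 0], "rot": [0, 0, 0]},
    {"offset": [-0.06, 0.4, 0], "rot": [0, 0, 0]}
  ]
}}

```text
time: 24.5
position: [0.5883, 0.1061, 0.0295]
tool_rot: [-0.071, 0.997, -0.002, 0.002]
ft_force: [3.9, -11.6, 0.3]
grip_width: 0.0116
grip_force: 45.0
```

```bash
cat > m.py <<'E'
from h import *
ob=get_obs();print({k:np.round(ob[k],4) for k in('time','position','tool_rot','ft_force','moment','grip_width','grip_force')})
n=__import__('sys').argv[1]
s=snap('scene',f'pics/scene{n}.png');s0=cv2.imread('pics/scene6.png')
st=(.5599,.2866,1.7115)
def W(k,X):
    c,q=np.cos(k[2]),np.sin(k[2]);return (k[0]+c*X[0]-q*X[1],k[1]+q*X[0]+c*X[1],X[2])
# plate: track its top back corner patches from the unpressed picture; block corner as a check
for nm,y,z,x in(('R-',-.043,.046,.007),('mid',-.03,.046,.007),('Blk',.02,.05,.039)):
    p=w2p('scene',W(st,(x,y,z)));u,v=np.round(p).astype(int);h=6
    T=cv2.resize(s0[v-h:v+h+1,u-h:u+h+1],None,fx=6,fy=6,interpolation=cv2.INTER_CUBIC)
    I=cv2.resize(s[v-22:v+23,u-10:u+36],None,fx=6,fy=6,interpolation=cv2.INTER_CUBIC)
    r=cv2.matchTemplate(I,T,cv2.TM_CCOEFF_NORMED);_,b,_,l=cv2.minMaxLoc(r)
    d=np.array(l)/6-[10-h,22-h];g=w2p('scene',W(st,(x+.01,y,z)))-p
    print(nm,d.round(2),'px; travel mm',round(float(d@g/(g@g))*10,1),'conf',round(b,2))
E
python3 m.py 7
```

```text
{'time': np.float64(24.5), 'position': array([0.5883, 0.1061, 0.0295]), 'tool_rot': array([-0.0712,  0.9975, -0.0021,  0.0021]), 'ft_force': array([  3.9047, -11.6098,   0.2954]), 'moment': array([-1.6879, -0.3496,  0.2051]), 'grip_width': np.float64(0.0116), 'grip_force': np.float64(44.9882)}
R- [ -0.83 -12.83] px; travel mm 5.2 conf 0.89
mid [ -0.83 -12.83] px; travel mm 5.2 conf 0.9
Blk [0.33 0.67] px; travel mm 0.3 conf 0.99
```

The template match slid along the straight plate edge, so I'll measure the travel with 1-D profiles across the plate instead.

```bash
cat > m2.py <<'E'
from h import *
import sys
st=(.5599,.2866,1.7115)
def W(k,X):
    c,q=np.cos(k[2]),np.sin(k[2]);return (k[0]+c*X[0]-q*X[1],k[1]+q*X[0]+c*X[1],X[2])
ob=get_obs();print({k:np.round(ob[k],4) for k in('time','position','tool_rot','ft_force','grip_force')})
if len(sys.argv)>2: snap('scene',f'pics/scene{sys.argv[1]}.png')
xs=np.arange(-.004,.040,.0005)
def prof(f,y):
    im=cv2.cvtColor(cv2.imread(f),cv2.COLOR_BGR2LAB).astype(np.float32)
    P=np.array([w2p('scene',W(st,(x,y,.046))) for x in xs],np.float32)
    return cv2.remap(im,P[:,None,0].copy(),P[:,None,1].copy(),cv2.INTER_LINEAR)[:,0]
for y in(-.042,-.036,-.006,0,.006):
    a=prof('pics/scene6.png',y);b=prof(f'pics/scene{sys.argv[1]}.png',y)
    # b* (yellowness): grey plate low, wood gap high
    print(y,'before',a[::3,2].astype(int).tolist());print('   now',b[::3,2].astype(int).tolist())
E
python3 m2.py 7
```

```text
{'time': np.float64(24.55), 'position': array([0.5883, 0.1061, 0.0295]), 'tool_rot': array([-0.0712,  0.9975, -0.002 ,  0.0021]), 'ft_force': array([  2.9135, -10.756 ,   0.5413]), 'grip_force': np.float64(44.9883)}
-0.042 before [128, 128, 128, 128, 128, 128, 127, 127, 129, 135, 138, 136, 136, 132, 128, 127, 127, 127, 127, 126, 127, 127, 127, 127, 127, 127, 127, 127, 127, 127]
   now [133, 136, 146, 155, 159, 161, 161, 159, 149, 136, 128, 127, 127, 128, 127, 127, 127, 128, 128, 127, 127, 127, 127, 128, 127, 127, 127, 127, 127, 127]
-0.036 before [127, 127, 127, 127, 128, 128, 127, 127, 127, 126, 124, 124, 124, 125, 124, 125, 125, 125, 125, 125, 125, 125, 125, 127, 127, 127, 127, 127, 127, 127]
   now [131, 131, 131, 131, 142, 149, 153, 154, 148, 138, 129, 127, 127, 127, 126, 125, 125, 125, 125, 124, 124, 125, 126, 127, 127, 127, 127, 127, 127, 127]
-0.006 before [132, 132, 131, 130, 128, 127, 128, 132, 140, 147, 150, 149, 140, 132, 127, 127, 128, 127, 127, 127, 127, 127, 127, 127, 127, 127, 127, 127, 127, 127]
   now [130, 130, 130, 130, 130, 130, 130, 130, 130, 130, 130, 131, 132, 132, 131, 131, 129, 128, 127, 127, 128, 127, 127, 127, 127, 127, 127, 128, 128, 127]
0 before [131, 131, 131, 130, 129, 127, 127, 131, 141, 148, 149, 148, 142, 132, 127, 126, 127, 128, 128, 127, 127, 127, 127, 127, 127, 127, 127, 127, 127, 127]
   now [130, 130, 130, 130, 130, 130, 130, 130, 130, 130, 130, 131, 131, 132, 132, 131, 129, 127, 127, 127, 127, 127, 127, 127, 127, 127, 128, 128, 128, 128]
0.006 before [131, 131, 131, 130, 128, 128, 129, 134, 141, 147, 149, 149, 145, 134, 129, 127, 127, 127, 127, 127, 128, 127, 127, 127, 127, 127, 127, 128, 128, 128]
   now [130, 130, 130, 130, 130, 130, 130, 130, 130, 130, 130, 131, 132, 132, 131, 130, 129, 128, 128, 128, 128, 128, 127, 127, 127, 127, 127, 128, 128, 128]
```

The wood/plate transition now sits at x ≈ 8.8 mm, so the plate is in about 9 mm, which agrees with the TCP travel since contact. About 6 mm more, with a slight sideways correction.

Emit:
{"op": "apply_moves", "data": {
  "series": [
    {"offset": [-0.06, 0.15, 0], "rot": [0, 0, 0]},
    {"offset": [-0.1, 0.3, 0], "rot": [0, 0, 0]},
    {"offset": [-0.15, 0.45, 0], "rot": [0, 0, 0]},
    {"offset": [-0.2, 0.6, 0], "rot": [0, 0, 0]},
    {"offset": [-0.2, 0.63, 0], "rot": [0, 0, 0]},
    {"offset": [-0.2, 0.63, 0], "rot": [0, 0, 0]},
    {"offset": [-0.2, 0.63, 0], "rot": [0, 0, 0]},
    {"offset": [-0.2, 0.63, 0], "rot": [0, 0, 0]}
  ]
}}

```text
time: 25.35
position: [0.5873, 0.1115, 0.0297]
tool_rot: [-0.071, 0.997, -0.003, 0.003]
ft_force: [3.8, -14.8, 0.3]
grip_width: 0.0114
grip_force: 45.0
```

```bash
python3 m2.py 8 s; python3 - <<'E'
from h import *
from m2 import W
E
python3 - <<'E'
from h import *
for c in('top','scene'):
  vision.camera(c)
  for q in('coaster_a','bracket','front_face','end_board_top','stop_plate'):print(c,q,[(np.round(d['centre'],4),round(d['conf'],2)) for d in nets.spot_point(c,q)][:3])
E
```

```text
{'time': np.float64(25.35), 'position': array([0.5873, 0.1115, 0.0297]), 'tool_rot': array([-0.0712,  0.9975, -0.0026,  0.0029]), 'ft_force': array([  3.8103, -14.7906,   0.2714]), 'grip_force': np.float64(44.9899)}
-0.042 before [128, 128, 128, 128, 128, 128, 127, 127, 129, 135, 138, 136, 136, 132, 128, 127, 127, 127, 127, 126, 127, 127, 127, 127, 127, 127, 127, 127, 127, 127]
   now [148, 136, 131, 130, 132, 144, 152, 157, 157, 159, 160, 158, 140, 129, 127, 127, 128, 128, 128, 127, 127, 127, 127, 127, 128, 128, 128, 128, 128, 128]
-0.036 before [127, 127, 127, 127, 128, 128, 127, 127, 127, 126, 124, 124, 124, 125, 124, 125, 125, 125, 125, 125, 125, 125, 125, 127, 127, 127, 127, 127, 127, 127]
   now [155, 141, 130, 131, 131, 131, 131, 130, 137, 146, 152, 152, 146, 134, 130, 128, 127, 126, 126, 125, 125, 125, 126, 127, 127, 127, 128, 128, 127, 127]
-0.006 before [132, 132, 131, 130, 128, 127, 128, 132, 140, 147, 150, 149, 140, 132, 127, 127, 128, 127, 127, 127, 127, 127, 127, 127, 127, 127, 127, 127, 127, 127]
   now [148, 137, 132, 130, 130, 130, 130, 130, 130, 130, 131, 131, 130, 
[... 988 characters left out ...]
]), 0.61), (array([0.5665, 0.2897, 0.0109]), 0.58)]
top bracket [(array([ 0.5929, -0.168 ,  0.0037]), 0.78)]
top front_face [(array([0.346 , 0.0866, 0.0189]), 0.79), (array([0.5637, 0.2985, 0.0219]), 0.66)]
top end_board_top [(array([0.481 , 0.1016, 0.0464]), 0.85)]Traceback (most recent call last):
  File "<stdin>", line 2, in <module>
  File "m2.py", line 14, in <module>
    a=prof('pics/scene6.png',y);b=prof(f'pics/scene{sys.argv[1]}.png',y)
                                                    ~~~~~~~~^^^
IndexError: list index out of range
Traceback (most recent call last):
ValueError: it knows: bracket, coaster, end_board_top, front_face, magnet, pill_organizer, pocket, rack, stop, whisk
```

```bash
python3 - <<'E'
from h import *
st=(.5599,.2866,1.7115)
def W(k,X):
    c,q=np.cos(k[2]),np.sin(k[2]);return (k[0]+c*X[0]-q*X[1],k[1]+q*X[0]+c*X[1],X[2])
im=cv2.cvtColor(cv2.imread('pics/scene8.png'),cv2.COLOR_BGR2LAB).astype(np.float32)
def line(A):
    P=np.array([w2p('scene',W(st,X)) for X in A],np.float32);return cv2.remap(im,P[:,None,0].copy(),P[:,None,1].copy(),cv2.INTER_LINEAR)[:,0].astype(int)
ys=np.arange(-.054,-.030,.001)
for nm,x,z in(('front board top',.0107,.048),('plate top',.0182,.046),('board2 top',-.0073,.048)):
    r=line([(x,y,z) for y in ys]);print(nm,'L',r[:,0].tolist(),'b',r[:,2].tolist())
# coaster_a top ends: x = -12.5 mm from front + travel
yy=np.arange(-.050,.051,.002);r=line([(.0142-.0125,y,.086) for y in yy]);print('coaster b',list(zip((yy*1000).astype(int).tolist(),r[:,2].tolist(),r[:,0].tolist())))
E
```

```text
front board top L [90, 92, 95, 100, 105, 109, 107, 98, 96, 102, 121, 147, 176, 186, 178, 163, 142, 121, 119, 118, 117, 115, 113, 117] b [128, 127, 127, 127, 127, 127, 130, 133, 139, 148, 155, 159, 164, 166, 165, 163, 158, 152, 150, 145, 140, 135, 132, 131]
plate top L [76, 76, 77, 77, 79, 80, 81, 91, 112, 135, 157, 180, 183, 175, 162, 141, 120, 116, 118, 119, 119, 119, 119, 119] b [127, 127, 127, 127, 127, 127, 127, 127, 127, 128, 128, 127, 127, 127, 127, 127, 127, 128, 128, 127, 127, 127, 127, 127]
board2 top L [80, 91, 102, 108, 110, 108, 104, 98, 93, 101, 121, 148, 172, 193, 194, 192, 185, 174, 164, 144, 128, 123, 124, 126] b [137, 135, 133, 131, 130, 130, 131, 133, 138, 145, 152, 160, 164, 167, 167, 166, 165, 163, 161, 158, 155, 154, 154, 154]
coaster b [(-50, 127, 92), (-48, 127, 90), (-46, 128, 91), (-44, 130, 101), (-41, 131, 115), (-39, 132, 161), (-37, 133, 205), (-35, 134, 224), (-33, 133, 214), (-31, 132, 177), (-29, 131, 136), (-27, 131, 137), (-25, 131, 137), (-23, 131, 137), (-21, 131, 139), (-19, 131, 136), (-17, 132, 140), (-15, 131, 137), (-13, 132, 140), (-11, 132, 138), (-9, 132, 140), (-7, 131, 139), (-5, 132, 140), (-3, 131, 138), (-1, 131, 138), (0, 132, 141), (2, 132, 139), (4, 132, 143), (6, 131, 141), (8, 132, 142), (10, 132, 140), (12, 131, 139), (14, 132, 141), (16, 132, 141), (18, 132, 142), (20, 132, 139), (22, 131, 142), (24, 131, 139), (26, 131, 142), (28, 131, 142), (30, 131, 141), (32, 131, 140), (34, 136, 133), (36, 150, 125), (38, 157, 127), (40, 159, 129), (42, 159, 130), (44, 159, 129), (46, 158, 126), (48, 158, 126), (50, 159, 125)]
```

The plate is pressed in about 14–15 mm, against roughly 12 N of spring. The rack is square and within about 1 mm of centre, and the coasters are standing. I'll hold briefly, then hand in.

Emit:
{"op": "apply_moves", "data": {
  "series": [
    {"offset": [0, 0.03, 0], "rot": [0, 0, 0]},
    {"offset": [0, 0.03, 0], "rot": [0, 0, 0]},
    {"offset": [0, 0.03, 0], "rot": [0, 0, 0]},
    {"offset": [0, 0.03, 0], "rot": [0, 0, 0]},
    {"offset": [0, 0.03, 0], "rot": [0, 0, 0]}
  ]
}}

```text
time: 26.15
position: [0.5874, 0.1116, 0.0297]
tool_rot: [-0.071, 0.997, -0.003, 0.003]
ft_force: [4.1, -15.1, -0.1]
grip_width: 0.0118
grip_force: 45.0
```

```bash
python3 - <<'E'
from rig import get_obs, hand_in
o=get_obs();print(o['position'],o['ft_force'],o['grip_force'],o['joint_velocities']);print(hand_in())
E
```

```text
[0.58736732 0.11160272 0.02969678] [  4.09823741 -15.09991513  -0.05324986] 44.99227400869131 [ 4.17329140e-04 -5.69668982e-04  8.75805040e-04 -1.53822493e-03
  8.62982630e-04 -7.50568817e-06]
the job is handed in; nothing more can be done
None
```

The job is handed in, verdict not shown: the bracket lies released in the pocket, and the gripper still holds the rack square and within about 1 mm of centre against the stop, plate in about 14–15 mm (roughly 12 N of spring).

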